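Pin the phone carriage under the jig bridge

TASK

Slide the phone carriage by its black handle fully home, so that its front end lies under the bridge against the end stop. Then pull the steel index pin out of its stand, lower it upright through the brass bushing of the bridge and on through the bore of the carriage until its tip sticks out below the carriage, clear of the desk, and finish while still holding the pin there in the gripper, its collar not resting on anything. Leave the jar, the tin and the side cutters alone.

Things in the scene. Friction and masses are not known exactly. Their poses are not given: they have to be found in the camera images.
- fixture: Low aluminium jig fixed to the desk: two parallel rails (249 mm long, 92 mm over both, 30 mm high) with an upright bridge (36 mm along the rails, 132 mm across, plate from z = 78 to 90 mm) over one end. Origin at desk height on the axis of the bridge's bushing. Its +x axis runs along the rails, the way the carriage slides home; the rails reach from x = -215 to +34 mm. z is up. Between the rails the jig is open down to the desk under the bushing.
- carriage (a joint): Travel of the carriage along the jig's +x in m: 0 = far out, 0.070 = fully home against the end stop, where both bores line up. About 3 N moves it; it stays where it is left.
- carriage_handle (a point): Centre of the carriage's black upright handle block: 16 mm along the rails, 34 mm across them, 45 mm high, standing on the carriage top (handle top at 87 mm above the desk, this point at 64.5 mm). Site axes as the fixture's. The phone chassis clipped crosswise on the carriage (136 mm across the rails) begins 40 mm from this point towards +x; it and its clips reach up to 54 mm above the desk.
- carriage_bushing (a point): Centre of the upper mouth of the 13 mm bore at the carriage's front end, 42 mm above the desk; the carriage plate is 12 mm thick (underside at 30 mm) and 88 mm wide. It lies 130 mm ahead (+x) of the handle centre. Site axes as the fixture's.
- bridge_bushing (a point): Centre of the upper rim of the bridge's brass bushing, 102 mm above the desk. The rim is a funnel 23 mm wide inside that narrows over 8 mm to a 13 mm bore, which ends at the underside of the bridge plate 78 mm above the desk.
- stand: Black plastic block fixed to the desk, 50 x 50 mm and 60 mm high on a 70 x 70 x 6 mm foot, with a 13 mm bore in its top, 50 mm deep, in which the pin stands upright. Origin under its centre at desk height.
- pin_grip (a point): Centre of the index pin's black round grip, 18 mm in diameter and 45 mm high. z runs along the pin from its tip to the grip. The whole pin is 160 mm long and 80 g: tapered nose (4 to 10 mm over 8 mm), steel shank 10 mm in diameter and 110 mm long with the nose, collar 22 mm in diameter and 5 mm thick, then the grip. The tip is 137.5 mm below this point. At the start this point is about 147.5 mm above the desk.
- pin_tip (a point): The lower end of the index pin, on its axis. Same axes as pin_grip.
- flux_jar: Teal jar with a ribbed lid, 55 mm in diameter, 58 mm high, a bystander. Origin under its centre.
- tin: Flat yellow round tin, 55 mm in diameter, 22 mm high, a bystander. Origin under its centre.
- cutters: Side cutters with orange grips lying flat, 117 x 49 x 12 mm, a bystander. Origin under the centre.
Mind the look-alikes: they are no part of the job. Several things have the shape of the stand; the one meant has the colours described above.

How it is judged:
By the outcome, as a careful person would: the job done as asked, in the order asked, and still so for the second after the job is handed in, while the arm keeps its last pose, push and grip.
It also fails if it takes over 67 s, if anything falls off the work surface, if the arm or the gripper's body presses on something with over 40 N, if the wrist force passes 120 N, or if a joint passes its speed limit or range.

ROBOT

A 7-joint arm with a two-finger parallel gripper is mounted at the origin on a cart in front of the work surface, level with it; the furniture and walls round the work are solid. World frame = base frame: x ahead of the robot, y to its left, z up, the work surface at z = 0. Lengths are in mm, angles in rad, forces in N, time in s.
With the tool pointing down it reaches from about 425 to 950 mm from the base axis. Payload 4.7 kg.
Tool frame: the origin (TCP) lies midway between the tips of the shut fingers; the grasp point (between the pads) lies 19 mm behind it; z points along the fingers, y is the line along which they close (so a half turn about z gives the same grasp; the last joint's range is limited). The gripper opens to 87 mm and grips with 3 to 60 N. Pads are 19 mm wide; open, the fingers measure 117 mm over their backs; the gripper's body (75 mm by 190 mm) begins 51 mm behind the grasp point.
Start: joints at [1.181, 0.469, -0.049, 1.532, 0.024, 1.141, -0.082], TCP at [238.339, -631.543, 198.573] pointing down, gripper open.
Joint ranges: [-2.59, 2.59], [-0.33, 1.99], [-1.39, 1.29], [0.1, 2.45], [-1.04, 4.18], [0.21, 1.99], [-2.66, 2.66]. Speed limits (rad/s): [2.57, 2.57, 3.14, 3.14, 3.14, 3.14, 3.14].

INTERFACE

Orientations are given as [roll, pitch, yaw] about the fixed x, y, z axes, in that order (R = Rz(yaw) Ry(pitch) Rx(roll)).
In Python, from workcell import manip gives the robot as it stands.
- The arm moves only by the shell command python3 -m inch 'ROWS' [OPENING] [FORCE]. ROWS is JSON, a list that holds one entry, the list of rows, each a list of 6 numbers: the shift along the tool's x, y, z in units of 20 mm (1.0 is 20 mm), then the turn, a rotation vector about the tool's x, y, z in units of 0.15 rad (1.0 is 0.15 rad). In form: [[[tx, ty, tz, wx, wy, wz], ...]]. A call has 1 to 10 rows; each row shifts and turns the commanded pose from where the row before left it, along the tool's axes as they then stand; what a row does not reach is not made up. A row lasts 1/10 s, in which the tool goes at most 50 mm and 8.59 degrees, less where a joint would pass 70% of its speed; a pose out of reach is approached as far as the arm can. A call with a number of a shift or a turn outside -1 to 1 is refused whole. A call with a gripper value outside its range is refused whole. OPENING is the gripper command: -1 is fully open, 1 is shut, values between are in proportion, set as the call begins (- or left out, the last holds). The fingers move at their own pace and stop on an object; FORCE is the grip in N (left out, the last holds). Time passes only in rows, so rows that do not move let the fingers close. It gives the time, the measured TCP pose, the force, the opening and the grip force at its end, in the units of the state.
- manip.read_state(): the state, without advancing time (a new reading comes with each control period).
- manip.grab_frame(name): name is "side" or "top" or "wrist"; returns a dict with "img" (384x512x3 uint8, red, green, blue), "fx", "fy", "cx", "cy" (pixels), "pose" (4x4, takes a point from camera to world coordinates); the wrist camera has in their place "hand_eye" (4x4, takes a point from camera to tool coordinates, whose origin is the TCP and whose axes are the flange's). Camera axes: x right, y down, z forward; pixel columns grow to the right and rows downward; lengths in mm; the calibration is good to about 2 mm. A picture is of the moment at which its call begins: read the wrist's pose just before it. There is no depth.
- manip.job_done(): hands the job in; it is judged then, once.
The state is a dict: "clock": time; "joint_positions": joint angles; "qvel": joint speeds; "effort": joint torques, N m; "tcp_pos": TCP position; "tcp_rot": TCP orientation; "force": force on the tool from outside, world axes, zero at the start; "torque": the same for the moment, N m; "grip_width": opening from 0.0 (shut) to 1.0 (fully open); "grasp_force": force on a finger pad.
Only numpy, scipy, OpenCV 4.12 (cv2) and the standard library are available. Lean on these libraries where they do the work, as an engineer would, in place of code of your own. Each camera call takes 0.05 s, during which the arm holds its last target. There are 200 camera calls.

## Working session

There is one attempt and no reset: what is moved stays moved. The work goes in short steps, Python scripts to look and compute and a shell command to move; the robot and the scene stay as the last step left them, time stands still between calls to the robot, and variables do not carry over. Pictures are saved under pics/ and viewed, at most 10 in all, crops included, and the job is handed in when it is done.

```bash
mkdir -p pics; ls; python3 - <<'E'
from workcell import manip
import cv2,numpy as np
s=manip.read_state();print({k:np.round(v,3).tolist() for k,v in s.items()})
a=[]
for n in("side","top"):
    f=manip.grab_frame(n);cv2.imwrite(f"pics/{n}0.png",f["img"][:,:,::-1]);print(n,f["fx"],f["cx"],f["cy"],np.round(f["pose"],3).tolist());np.save(f"pics/{n}0.npy",f,allow_pickle=True)
    a.append(f["img"][:,:,::-1])
f=manip.grab_frame("wrist");print(np.round(f["hand_eye"],3).tolist(),f["fx"])
E
```

```text
pics
{'clock': 0.0, 'joint_positions': [1.181, 0.469, -0.049, 1.534, 0.024, 1.141, -0.082], 'qvel': [0.0, 0.001, -0.0, 0.001, 0.0, -0.0, -0.002], 'effort': [0.0, -50.797, -0.08, -23.615, -0.061, 0.038, 0.0], 'tcp_pos': [238.085, -630.905, 197.495], 'tcp_rot': [-3.14, 0.0, 0.361], 'force': [-0.693, -0.779, -0.486], 'torque': [0.011, -0.002, 0.014], 'grasp_force': 0.0, 'grip_width': 1.001}
side 497.49122905133356 249.1480872413432 187.1587343918891 [[-0.96, -0.12, 0.253, 162.476], [-0.279, 0.451, -0.848, 1149.961], [-0.012, -0.885, -0.466, 745.525], [0.0, 0.0, 0.0, 1.0]]
top 434.7249686256931 254.97545646124112 196.86476180714973 [[-0.024, -0.997, 0.074, 396.138], [-1.0, 0.024, -0.011, 39.382], [0.009, -0.074, -0.997, 1474.076], [0.0, 0.0, 0.0, 1.0]]
[[-0.001, -0.964, -0.265, 71.763], [1.0, -0.001, -0.002, 1.252], [0.002, -0.265, 0.964, -187.19], [0.0, 0.0, 0.0, 1.0]] 343.46795179084313
```

View pics/side0.png

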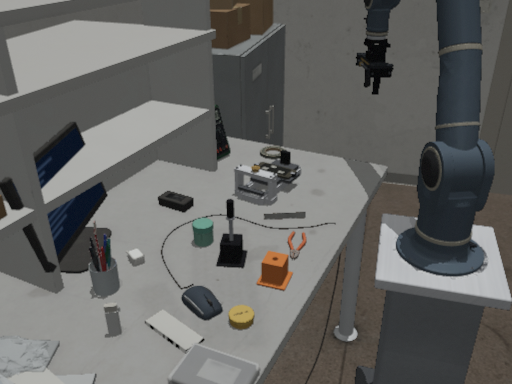

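View pics/top0.png

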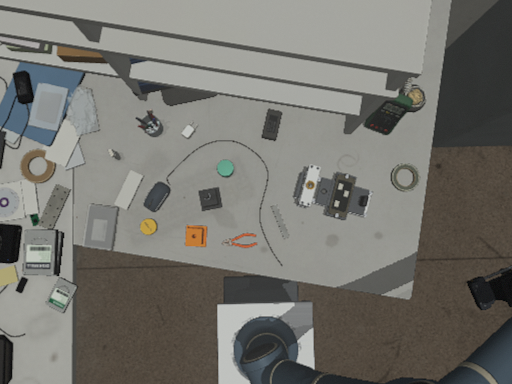

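The side view shows the black stand with the pin at (231,245), and the orange look-alike at (275,268). The bridge is near (257,180) and the handle near (286,158). In the top view the stand is at (210,199), the orange block at (196,236), the bridge at (311,185), the phone at (343,195) and the handle near (363,200). The black stand fits the description, so I'll confirm it in a crop.

```bash
python3 - <<'E'
import cv2,numpy as np
t=cv2.imread("pics/top0.png");s=cv2.imread("pics/side0.png")
z=lambda i,x,y,w,h,k:cv2.resize(i[y:y+h,x:x+w],None,fx=k,fy=k,interpolation=cv2.INTER_CUBIC)
a=z(t,290,155,90,70,4.4);b=z(t,180,155,90,70,4.4)
c=z(s,225,145,90,70,4.4);d=z(s,205,192,90,70,4.4)
cv2.imwrite("pics/crop.png",np.vstack([np.hstack([a,b]),np.hstack([c,d])])[:600,:800])
E
```

```text
(no output)
```

View pics/crop.png

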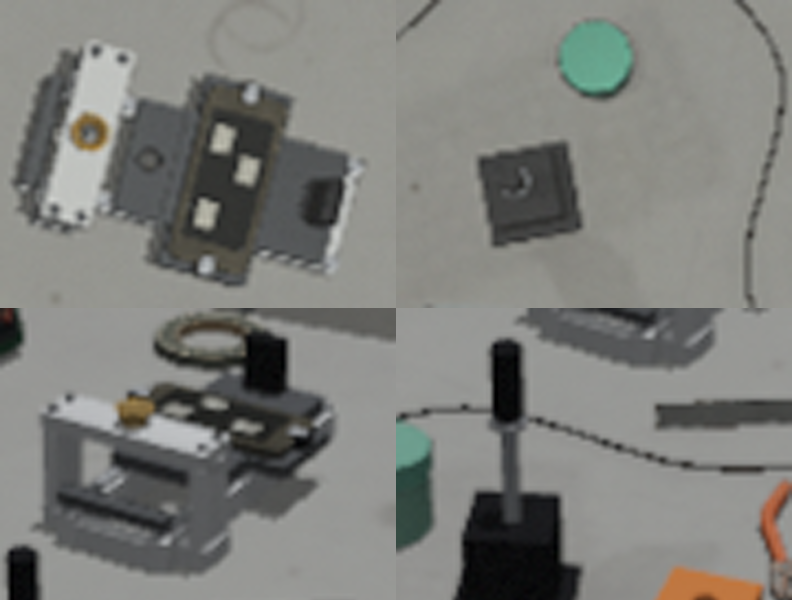

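The crop confirms it: the black block holds the steel pin with its black grip, and the look-alike is orange and empty. In the top view the bushing is at (310.2,185), the carriage bore at (324.1,191.1) and the handle top near (363,200.5). In the side view the bushing is at (255.9,168.2), the handle top at (285.9,152.7) and the grip at (230.2,208.4).

```bash
cat > h.py <<'E'
import numpy as np,cv2
from scipy.spatial.transform import Rotation as R
def ray(f,uv,T=None):
    T=f["pose"] if T is None else T
    d=T[:3,:3]@np.array([(uv[0]-f["cx"])/f["fx"],(uv[1]-f["cy"])/f["fy"],1]);return T[:3,3],d/np.linalg.norm(d)
def plane(r,z): o,d=r;return o+d*(z-o[2])/d[2]
def tri(a,b):
    A=sum(np.eye(3)-np.outer(d,d) for o,d in(a,b));B=sum((np.eye(3)-np.outer(d,d))@o for o,d in(a,b))
    return np.linalg.solve(A,B)
def toolT(s):
    T=np.eye(4);T[:3,:3]=R.from_euler("xyz",s["tcp_rot"]).as_matrix();T[:3,3]=s["tcp_pos"];return T
def wristT(f,s): return toolT(s)@f["hand_eye"]
E
python3 - <<'E'
from h import *
t=np.load("pics/top0.npy",allow_pickle=True).item();s=np.load("pics/side0.npy",allow_pickle=True).item()
for n,a,b,z in [("bush",(310.2,185),(255.9,168.2),102),("bore",(324.1,191.1),None,42),("handle",(363,200.5),(285.9,152.7),87),("pintop",(207,195.5),(230.2,200.4),170),("grip",None,(230.2,208.4),147.5),("standtop",(209.3,198.2),None,60)]:
    if a: print(n,"top",plane(ray(t,a),z).round(1))
    if b: print(n,"side",plane(ray(s,b),z).round(1))
    if a and b: print(n,"tri",tri(ray(t,a),ray(s,b)).round(1))
E
```

```text
bush top [ 531.3 -152.2  102. ]
bush side [ 525.9 -142.9  102. ]
bush tri [ 530.3 -153.2   96.8]
bore top [ 515.8 -205.9   42. ]
handle top [ 478.9 -322.    87. ]
handle side [ 471.  -310.6   87. ]
handle tri [ 476.6 -324.2   80.7]
pintop top [500.2 168.9 170. ]
pintop side [499.1 178.9 170. ]
pintop tri [501.4 169.7 164.6]
grip side [500.1 178.1 147.5]
standtop top [499.9 172.5  60. ]
```

```bash
python3 -m inch '[[[0,0,0,0,0,0.88],[0,0,0,0,0,0.88],[0,0,0,0,0,0.88],[0,0,0,0,0,0.88],[0,0,0,0,0,0.88],[0.35,-0.9,0,0,0,0],[0.35,-0.9,0,0,0,0],[0.35,-0.9,0,0,0,0],[0.35,-0.9,0,0,0,0],[0.35,-0.9,0,0,0,0]]]' 0.0
python3 -m inch '[[[0.35,-0.9,0,0,0,0],[0.35,-0.9,0,0,0,0],[0.35,-0.9,0,0,0,0],[0.35,-0.9,0,0,0,0],[0.35,-0.9,0,0,0,0],[0.35,-0.9,0,0,0,0],[0.35,-0.9,0,0,0,0],[0.35,-0.9,0,0,0,0],[0.35,-0.9,0,0,0,0],[0.35,-0.9,0,0,0,0]]]'
python3 -m inch '[[[0.35,-0.9,0,0,0,0],[0.35,-0.9,0,0,0,0],[0.35,-0.9,0,0,0,0],[0,0,0,0,0,0],[0,0,0,0,0,0]]]'
python3 - <<'E'
from h import *
from workcell import manip
s=manip.read_state();f=manip.grab_frame("wrist");np.save("pics/w1.npy",(f,s),allow_pickle=True);cv2.imwrite("pics/w1.png",f["img"][:,:,::-1])
E
```

```text
clock: 1.15
tcp_pos: [300.4, -553.4, 198.7]
tcp_rot: [-3.141, -0.001, -0.295]
force: [0.2, 0.2, -0.2]
grip_width: 0.5
grasp_force: 0.0
clock: 2.15
tcp_pos: [419.5, -401.7, 198.8]
tcp_rot: [-3.141, -0.0, -0.295]
force: [0.2, -0.1, 0.2]
grip_width: 0.502
grasp_force: 0.0
clock: 2.65
tcp_pos: [454.3, -358.2, 198.7]
tcp_rot: [3.141, -0.0, -0.296]
force: [-0.6, -0.4, 0.3]
grip_width: 0.501
grasp_force: 0.0
```

View pics/w1.png

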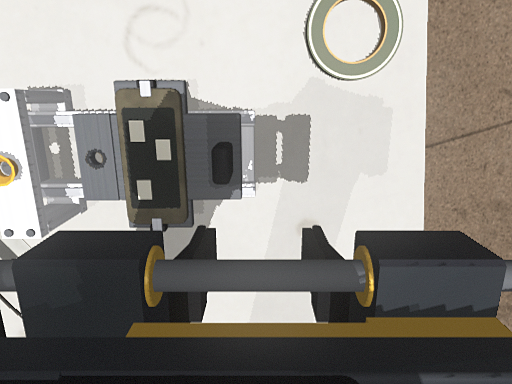

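The wrist view shows the handle near (223,163), the bore at (96,158), the phone at (150,155) and the bushing at (4,170) on the left edge. The jig looks aligned with the tool y axis.

```bash
python3 - <<'E'
from h import *
f,s=np.load("pics/w1.npy",allow_pickle=True);T=wristT(f,s)
g=f["img"].max(2)
sub=g[135:195,195:250]
m=(sub<26).astype(np.uint8)
n,l,st,c=cv2.connectedComponentsWithStats(m)
for i in range(1,n):
    if st[i,4]>60: print("dark",st[i],c[i]+[195,135])
for y in (145,155,165,175,185): print(y,g[y,200:248:2].tolist())
P=lambda uv,z:plane(ray(f,uv,T),z)
print("bore",P((96,158),42),"handle",P((223,163),87),"bush",P((4,170),102))
# side edges of carriage plate near the handle end
for x in (80,100,195,205): print(x,g[100:210:3,x].tolist())
E
```

```text
145 [84, 84, 86, 86, 74, 74, 73, 74, 33, 37, 37, 36, 45, 43, 37, 37, 65, 77, 76, 77, 57, 176, 183, 180]
155 [87, 88, 86, 90, 75, 84, 35, 37, 44, 43, 45, 45, 46, 43, 46, 42, 40, 81, 80, 80, 67, 171, 183, 180]
165 [84, 85, 86, 90, 82, 76, 42, 36, 38, 42, 48, 46, 51, 47, 41, 38, 30, 81, 81, 81, 68, 171, 179, 180]
175 [84, 84, 83, 85, 78, 73, 52, 39, 44, 41, 48, 50, 46, 44, 43, 36, 76, 78, 78, 81, 73, 155, 239, 236]
185 [88, 85, 90, 87, 92, 77, 77, 78, 78, 79, 81, 82, 81, 86, 83, 77, 79, 85, 94, 93, 81, 255, 255, 243]
bore [ 516.23526099 -206.37449912   42.        ] handle [ 480.27993174 -334.31101291   87.        ] bush [ 530.82564879 -158.48809797  102.        ]
80 [228, 227, 230, 164, 255, 142, 139, 141, 142, 137, 137, 142, 137, 137, 137, 137, 140, 137, 141, 137, 137, 139, 139, 145, 165, 210, 128, 135, 255, 169, 246, 245, 255, 131, 132, 135, 133]
100 [239, 239, 237, 111, 255, 142, 136, 142, 144, 142, 140, 137, 134, 134, 132, 133, 135, 77, 142, 154, 155, 68, 76, 138, 135, 138, 137, 139, 140, 133, 134, 132, 136, 125, 238, 239, 236]
195 [138, 140, 138, 134, 188, 87, 91, 90, 87, 89, 88, 86, 89, 82, 88, 82, 86, 86, 86, 80, 88, 83, 85, 84, 85, 84, 90, 84, 88, 85, 84, 85, 85, 85, 136, 137, 134]
205 [249, 158, 161, 150, 169, 90, 89, 94, 88, 90, 91, 92, 88, 85, 90, 86, 87, 88, 87, 81, 86, 86, 86, 82, 84, 85, 89, 82, 90, 82, 87, 87, 85, 96, 160, 156, 156]
```

The handle centre comes out at about (479.5,-331.5) and the jig yaw is 73°. About 56 mm of travel is left, so the carriage is consistent with the 70 mm total.

```bash
python3 -m inch '[[[0.4,-0.82,0.5,0,0,0],[0.4,-0.82,0.5,0,0,0],[0,0,0.9,0,0,0],[0,0,0.9,0,0,0],[0,0,0.9,0,0,0],[0,0,0.9,0,0,0],[0,0,0.9,0,0,0],[0,0,0.9,0,0,0],[0,0,0.8,0,0,0],[0,0,0,0,0,0]]]'
python3 -m inch '[[[0,0,0,0,0,0],[0,0,0,0,0,0],[0,0,0,0,0,0],[0,0,0,0,0,0]]]' 1 25
```

```text
clock: 3.7
tcp_pos: [476.7, -332.7, 52.5]
tcp_rot: [-3.141, 0.005, -0.301]
force: [0.0, -0.4, 0.0]
grip_width: 0.5
grasp_force: 0.0
clock: 4.1
tcp_pos: [479.7, -332.5, 55.3]
tcp_rot: [-3.142, -0.001, -0.299]
force: [1.4, 2.4, 1.5]
grip_width: 0.224
grasp_force: 1.6
```

```bash
python3 -m inch '[[[0,0,0,0,0,0],[0,0,0,0,0,0],[0,-0.4,0,0,0,0],[0,-0.4,0,0,0,0],[0,-0.4,0,0,0,0],[0,-0.4,0,0,0,0],[0,-0.4,0,0,0,0],[0,-0.3,0,0,0,0],[0,-0.2,0,0,0,0],[0,0,0,0,0,0]]]'
```

```text
clock: 5.1
tcp_pos: [494.3, -283.9, 55.3]
tcp_rot: [3.141, -0.0, -0.298]
force: [-1.6, -0.3, 6.8]
grip_width: 0.184
grasp_force: 25.0
```

```bash
for i in 1 2; do python3 -m inch '[[[0,-0.1,0,0,0,0],[0,-0.1,0,0,0,0],[0,0,0,0,0,0]]]'; done
```

```text
clock: 5.4
tcp_pos: [495.3, -280.9, 55.3]
tcp_rot: [3.141, -0.001, -0.299]
force: [-1.2, -2.0, 6.1]
grip_width: 0.182
grasp_force: 25.0
clock: 5.7
tcp_pos: [496.3, -277.6, 55.3]
tcp_rot: [3.14, -0.001, -0.299]
force: [-1.8, -1.7, 7.1]
grip_width: 0.179
grasp_force: 25.0
```

```bash
for i in 1 2 3; do python3 -m inch '[[[0,-0.1,0,0,0,0],[0,-0.1,0,0,0,0],[0,0,0,0,0,0]]]' | grep -E "tcp_pos|force"; done
```

```text
tcp_pos: [496.2, -277.7, 55.3]
force: [-4.0, -9.5, 4.5]
grasp_force: 25.0
tcp_pos: [496.2, -277.7, 55.3]
force: [-4.8, -15.6, 4.2]
grasp_force: 25.1
tcp_pos: [496.3, -277.8, 55.3]
force: [-5.9, -22.4, 1.4]
grasp_force: 25.1
```

The end stop is felt: motion stops and the force builds to 22 N. I'll unload, release and rise.

```bash
python3 -m inch '[[[0,0.2,0,0,0,0],[0,0.2,0,0,0,0],[0,0,0,0,0,0]]]' | grep -E "tcp_pos|force"
python3 -m inch '[[[0,0,0,0,0,0],[0,0,0,0,0,0],[0,0,0,0,0,0],[0,0,0,0,0,0]]]' 0.2
python3 -m inch '[[[0,0,-0.8,0,0,0],[0,0,-0.8,0,0,0],[0,0,-0.9,0,0,0],[0,0,-0.9,0,0,0],[0,0,-0.9,0,0,0],[0,-0.5,-0.9,0,0,0],[0,-0.9,-0.9,0,0,0],[0,-0.9,-0.9,0,0,0],[0,-0.9,-0.8,0,0,0],[0,0,0,0,0,0]]]'
python3 - <<'E'
from h import *
from workcell import manip
s=manip.read_state();f=manip.grab_frame("wrist");np.save("pics/w2.npy",(f,s),allow_pickle=True);cv2.imwrite("pics/w2.png",f["img"][:,:,::-1]);print(s["tcp_pos"],s["tcp_rot"])
E
```

```text
tcp_pos: [496.3, -277.7, 55.2]
force: [-2.7, -9.4, 4.5]
grasp_force: 25.0
clock: 7.3
tcp_pos: [497.5, -271.7, 54.1]
tcp_rot: [-3.141, 0.001, -0.298]
force: [-0.4, 0.2, -0.1]
grip_width: 0.382
grasp_force: 0.0
clock: 8.3
tcp_pos: [518.8, -208.6, 212.5]
tcp_rot: [-3.14, -0.004, -0.293]
force: [-0.2, 0.3, 0.1]
grip_width: 0.402
grasp_force: 0.0
[ 518.81235318 -208.63846863  212.53391713] [-3.13981041 -0.00426493 -0.29329478]
```

View pics/w2.png

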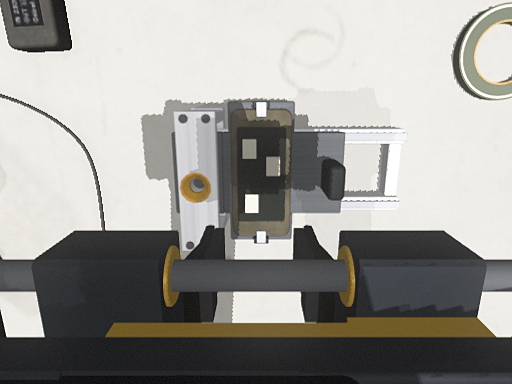

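The carriage is home under the bridge, and the bushing rim is at (196,187). Next I'll measure it by colour and move over the pin.

```bash
python3 - <<'E'
from h import *
f,s=np.load("pics/w2.npy",allow_pickle=True);T=wristT(f,s)
im=f["img"][150:220,165:230];h=cv2.cvtColor(im,cv2.COLOR_RGB2HSV)
m=((h[...,0]>10)&(h[...,0]<28)&(h[...,1]>130)).astype(np.uint8)*255
cs,hi=cv2.findContours(m,cv2.RETR_CCOMP,cv2.CHAIN_APPROX_NONE)
for c,q in zip(cs,hi[0]):
    if len(c)>15:
        e=cv2.fitEllipse(c);uv=np.array(e[0])+[165,150];print(q[3],uv,e[1],cv2.boundingRect(c),plane(ray(f,uv,T),102))
E
python3 -m inch '[[[-0.3,-0.9,-0.1,0,0,0],[-0.3,-0.9,0,0,0,0],[-0.3,-0.9,0,0,0,0],[-0.3,-0.9,0,0,0,0],[-0.3,-0.9,0,0,0,0],[-0.3,-0.9,0,0,0,0],[-0.3,-0.9,0,0,0,0],[-0.3,-0.9,0,0,0,0],[-0.3,-0.9,0,0,0,0],[-0.3,-0.9,0,0,0,0]]]' 0
python3 -m inch '[[[-0.3,-0.9,0,0,0,0],[-0.3,-0.9,0,0,0,0],[-0.3,-0.9,0,0,0,0],[-0.3,-0.9,0,0,0,0],[-0.3,-0.9,0,0,0,0],[-0.3,-0.9,0,0,0,0],[-0.3,-0.9,0,0,0,0],[-0.3,-0.9,0,0,0,0],[0,0,0,0,0,0],[0,0,0,0,0,0]]]'
python3 - <<'E'
from h import *
from workcell import manip
s=manip.read_state();f=manip.grab_frame("wrist");np.save("pics/w3.npy",(f,s),allow_pickle=True);cv2.imwrite("pics/w3.png",f["img"][:,:,::-1])
E
```

```text
-1 [194.91939354 187.18156052] (27.84504508972168, 29.168468475341797) (15, 23, 30, 29) [ 531.84662884 -153.76027863  102.        ]
0 [196.78010941 184.95407486] (14.133831977844238, 16.048049926757812) (24, 27, 17, 16) [ 533.3001488  -156.04307887  102.        ]
clock: 9.35
tcp_pos: [511.0, -23.0, 210.9]
tcp_rot: [3.14, 0.003, -0.301]
force: [0.3, 0.4, 0.2]
grip_width: 0.497
grasp_force: 0.0
clock: 10.35
tcp_pos: [508.3, 127.8, 211.4]
tcp_rot: [3.14, 0.001, -0.3]
force: [0.2, -0.3, -0.4]
grip_width: 0.497
grasp_force: 0.0
```

View pics/w3.png

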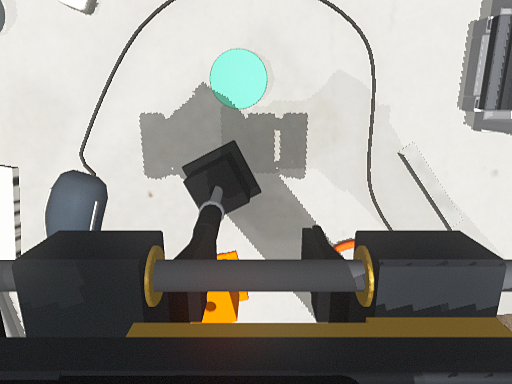

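The wrist view shows the black stand at (221,178). The shank enters it near (219,184), the collar is at (210,207), and the grip leans toward the left finger in the picture. The orange block at (222,285) is a separate object.

```bash
python3 - <<'E'
from h import *
f,s=np.load("pics/w3.npy",allow_pickle=True);T=wristT(f,s)
print(s["tcp_pos"],s["tcp_rot"])
print(plane(ray(f,(219,184),T),60),plane(ray(f,(210.5,207),T),122.5))
g=f["img"].max(2)
for y in range(184,214,3): print(y,g[y,200:232].tolist())
E
```

```text
[508.31013868 127.84440419 211.43203407] [ 3.13972342e+00  1.32199719e-03 -2.99977616e-01]
[509.13501786 168.45059826  60.        ] [505.01998796 170.20063116 122.5       ]
184 [55, 55, 55, 55, 51, 56, 53, 48, 44, 46, 44, 44, 46, 46, 40, 43, 37, 39, 39, 43, 44, 40, 41, 43, 43, 44, 42, 41, 42, 37, 42, 42]
187 [55, 57, 54, 57, 54, 55, 58, 56, 51, 49, 43, 38, 38, 36, 58, 106, 103, 107, 109, 94, 71, 44, 39, 38, 42, 42, 42, 43, 44, 41, 43, 41]
190 [56, 56, 54, 56, 53, 55, 53, 52, 57, 43, 37, 40, 36, 64, 102, 102, 103, 102, 100, 98, 102, 103, 69, 42, 38, 44, 44, 41, 43, 45, 41, 41]
193 [53, 55, 53, 52, 54, 55, 56, 57, 55, 47, 35, 32, 80, 101, 101, 103, 101, 100, 99, 101, 98, 96, 79, 41, 40, 43, 43, 45, 41, 40, 48, 40]
196 [56, 54, 53, 60, 56, 51, 53, 59, 54, 55, 42, 87, 102, 101, 103, 99, 101, 100, 101, 100, 97, 92, 52, 46, 40, 43, 45, 44, 43, 42, 45, 37]
199 [54, 56, 55, 54, 55, 55, 55, 49, 47, 58, 90, 100, 99, 99, 101, 99, 102, 98, 102, 97, 93, 60, 53, 50, 50, 53, 53, 54, 52, 49, 49, 51]
202 [54, 53, 48, 65, 87, 112, 124, 128, 145, 154, 152, 150, 141, 140, 134, 127, 127, 108, 91, 96, 70, 46, 51, 51, 54, 47, 48, 50, 53, 50, 48, 52]
205 [48, 92, 140, 151, 133, 122, 83, 69, 35, 35, 40, 33, 29, 33, 40, 58, 120, 144, 149, 140, 117, 103, 61, 51, 48, 49, 54, 52, 52, 51, 50, 49]
208 [146, 156, 107, 41, 42, 41, 44, 44, 42, 45, 45, 45, 44, 41, 47, 41, 40, 39, 24, 55, 136, 145, 123, 82, 48, 54, 46, 51, 51, 52, 51, 51]
211 [107, 46, 44, 47, 45, 45, 48, 45, 43, 46, 49, 46, 42, 47, 40, 46, 41, 44, 41, 37, 28, 111, 142, 136, 80, 49, 50, 47, 47, 55, 61, 100]
```

```bash
python3 -m inch '[[[-0.33,-0.65,0,0,0,0],[-0.33,-0.65,0,0,0,0],[-0.33,-0.65,0,0,0,0],[0,0,0,0,0,0],[0,0,0,0,0,0],[0,0,0,0,0,0]]]'
python3 - <<'E'
from h import *
from workcell import manip
s=manip.read_state();f=manip.grab_frame("wrist");np.save("pics/w4.npy",(f,s),allow_pickle=True)
f2=manip.grab_frame("side");np.save("pics/s4.npy",f2,allow_pickle=True)
a=f["img"][120:270,160:360,::-1];b=f2["img"][120:270,150:350,::-1]
cv2.imwrite("pics/w4.png",np.vstack([cv2.resize(a,None,fx=3,fy=2*1.0,interpolation=2)[:300] if 0 else cv2.resize(a,None,fx=2,fy=2,interpolation=2),cv2.resize(b,None,fx=2,fy=2,interpolation=2)]))
E
```

```text
clock: 11.0
tcp_pos: [501.6, 170.6, 212.4]
tcp_rot: [3.141, -0.0, -0.302]
force: [-0.5, -0.2, 0.5]
grip_width: 0.498
grasp_force: 0.0
```

View pics/w4.png

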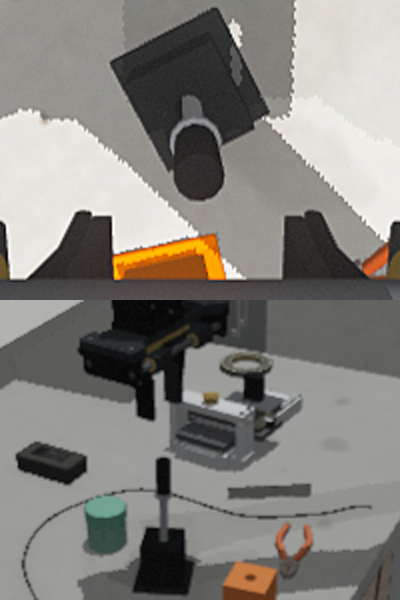

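The wrist view shows the grip top at about (260,208), centred between the fingers. The side view shows the gripper behind and above the pin.

```bash
python3 - <<'E'
from h import *
f,s=np.load("pics/w4.npy",allow_pickle=True);T=wristT(f,s)
for uv,z in(((260.5,208),170),((257,187),125)):
    p=plane(ray(f,uv,T),z);print(p,np.linalg.inv(toolT(s))@np.r_[p,1])
E
```

```text
[499.49912471 168.87880026 170.        ] [-1.46509254  2.25979485 42.37017993  1.        ]
[503.79996395 170.28710009 125.        ] [ 2.21303215 -0.40641126 87.36843846  1.        ]
```

```bash
python3 -m inch '[[[0,0.05,0.8,0,0,0],[0,0,0.8,0,0,0],[0,0,0.8,0,0,0],[0,0,0.8,0,0,0],[0,0,0.6,0,0,0],[0,0,0.2,0,0,0],[0,0,0,0,0,0],[0,0,0,0,0,0],[0,0,0,0,0,0]]]'
python3 -m inch '[[[0,0,0,0,0,0],[0,0,0,0,0,0],[0,0,0,0,0,0],[0,0,0,0,0,0],[0,0,0,0,0,0],[0,0,0,0,0,0]]]' 1 40
```

```text
clock: 12.0
tcp_pos: [501.5, 171.8, 133.3]
tcp_rot: [-3.141, -0.001, -0.299]
force: [-0.9, 0.9, 0.3]
grip_width: 0.502
grasp_force: 0.0
clock: 12.6
tcp_pos: [501.0, 171.6, 132.6]
tcp_rot: [-3.141, -0.0, -0.299]
force: [-0.5, 0.0, 1.1]
grip_width: 0.191
grasp_force: 40.0
```

```bash
python3 -m inch '[[[0,0,-0.5,0,0,0],[0,0,-0.7,0,0,0],[0,0,-0.8,0,0,0],[0,0,-0.8,0,0,0],[0,0,-0.8,0,0,0],[0,0,-0.8,0,0,0],[0,0,-0.8,0,0,0],[0,0,-0.8,0,0,0],[0,0,0,0,0,0],[0,0,0,0,0,0]]]'
```

```text
clock: 13.6
tcp_pos: [500.8, 171.4, 253.1]
tcp_rot: [-3.141, -0.001, -0.299]
force: [0.4, 0.0, -1.5]
grip_width: 0.192
grasp_force: 40.0
```

```bash
python3 -m inch '[[[0.15,0.4,0,0,0,0],[0.35,0.8,0,0,0,0],[0.35,0.8,0,0,0,0],[0.35,0.84,0,0,0,0],[0.35,0.84,0,0,0,0],[0.35,0.84,0,0,0,0],[0.35,0.84,0,0,0,0],[0.35,0.84,0,0,0,0],[0.35,0.84,0,0,0,0],[0.35,0.84,0,0,0,0]]]'
python3 -m inch '[[[0.35,0.84,0,0,0,0],[0.35,0.84,0,0,0,0],[0.35,0.84,0,0,0,0],[0.35,0.84,0,0,0,0],[0.35,0.84,0,0,0,0],[0.35,0.84,0,0,0,0],[0.35,0.84,0,0,0,0],[0.35,0.84,0,0,0,0],[0.15,0.4,0,0,0,0],[0,0,0,0,0,0]]]'
python3 -m inch '[[[0,0,0,0,0,0],[0,0,0,0,0,0],[0,0,0,0,0,0]]]'
python3 - <<'E'
from h import *
from workcell import manip
s=manip.read_state();f=manip.grab_frame("wrist");np.save("pics/w5.npy",(f,s),allow_pickle=True)
f2=manip.grab_frame("side");np.save("pics/s5.npy",f2,allow_pickle=True)
a=f["img"][90:240,160:360,::-1];b=f2["img"][95:195,200:333,::-1]
cv2.imwrite("pics/w5.png",np.vstack([cv2.resize(a,(400,300),interpolation=2),cv2.resize(b,(400,300),interpolation=2)]))
E
```

```text
clock: 14.6
tcp_pos: [516.7, -0.1, 251.5]
tcp_rot: [3.14, 0.002, -0.3]
force: [1.0, 0.5, -1.6]
grip_width: 0.19
grasp_force: 40.0
clock: 15.6
tcp_pos: [531.1, -153.6, 251.8]
tcp_rot: [3.141, 0.002, -0.302]
force: [0.1, -0.1, -0.8]
grip_width: 0.192
grasp_force: 40.0
clock: 15.9
tcp_pos: [532.0, -150.9, 252.6]
tcp_rot: [-3.141, 0.0, -0.298]
force: [0.0, 0.1, -0.9]
grip_width: 0.189
grasp_force: 40.0
```

View pics/w5.png

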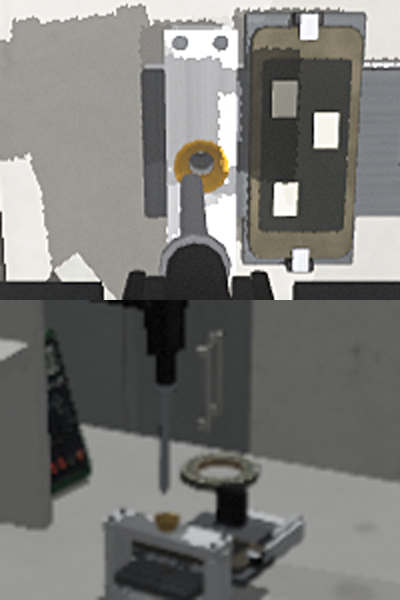

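The wrist crop shows the pin held upright, with its tip at full-frame (256,180) and the bushing rim centred near (260.5,173). In the side view the tip is at (254.7,159), just above the bushing at (255.7,168.3).

```bash
python3 - <<'E'
from h import *
f,s=np.load("pics/w5.npy",allow_pickle=True);T=wristT(f,s);f2=np.load("pics/s5.npy",allow_pickle=True).item()
iT=np.linalg.inv(toolT(s))
x0,y0=235,150
im=f["img"][y0:210,x0:290];h=cv2.cvtColor(im,cv2.COLOR_RGB2HSV)
m=((h[...,0]>10)&(h[...,0]<28)&(h[...,1]>130)).astype(np.uint8)*255
c=max(cv2.findContours(m,cv2.RETR_EXTERNAL,cv2.CHAIN_APPROX_NONE)[0],key=len)
print(cv2.boundingRect(cv2.convexHull(c)))
(cx,cy),r=cv2.minEnclosingCircle(c);print("rim",cx+x0,cy+y0,r)
q=lambda n,p:print(n,p.round(1),(iT@np.r_[p,1])[:3].round(1))
q("bushW",plane(ray(f,(cx+x0,cy+y0),T),102))
q("tipW",plane(ray(f,(256,180),T),130))
q("tipS",plane(ray(f2,(254.7,159)),130));q("bushS",plane(ray(f2,(255.7,168.3)),102))
q("bushtri",tri(ray(f,(cx+x0,cy+y0),T),ray(f2,(255.7,168.3))));q("tiptri",tri(ray(f,(256,180),T),ray(f2,(254.7,159))))
E
```

```text
(12, 10, 27, 26)
rim 260.3125 173.0 13.350106239318848
bushW [ 531.7 -153.5  102. ] [  0.5   2.6 150.6]
tipW [ 532.3 -149.4  130. ] [-1.000e-01 -1.500e+00  1.226e+02]
tipS [ 530.5 -146.7  130. ] [ -2.7  -3.6 122.6]
bushS [ 526.3 -142.1  102. ] [ -8.   -6.8 150.6]
bushtri [ 530.  -153.4   96.2] [ -1.1   2.9 156.4]
tiptri [ 531.6 -149.4  128.6] [ -0.8  -1.3 124. ]
```

```bash
python3 -m inch '[[[0.03,0.18,0,0,0,0],[0,0,0.5,0,0,0],[0,0,0.5,0,0,0],[0,0,0.2,0,0,0],[0,0,0.2,0,0,0],[0,0,0.1,0,0,0],[0,0,0.1,0,0,0],[0,0,0,0,0,0]]]'
python3 -m inch '[[[0,0,0.1,0,0,0],[0,0,0.1,0,0,0],[0,0,0.1,0,0,0],[0,0,0,0,0,0],[0,0,0,0,0,0]]]'
```

```text
clock: 16.8
tcp_pos: [531.4, -155.5, 220.4]
tcp_rot: [3.142, 0.0, -0.299]
force: [-0.8, 0.0, -1.0]
grip_width: 0.19
grasp_force: 40.0
clock: 17.3
tcp_pos: [531.4, -155.6, 214.5]
tcp_rot: [3.142, 0.0, -0.299]
force: [0.5, 0.0, -1.8]
grip_width: 0.191
grasp_force: 40.0
```

```bash
for i in 1 2 3; do python3 -m inch '[[[0,0,0.15,0,0,0],[0,0,0.15,0,0,0],[0,0,0.1,0,0,0],[0,0,0,0,0,0]]]' | grep -E "tcp_pos|force"; done
```

```text
tcp_pos: [531.2, -155.5, 206.1]
force: [-0.7, -0.2, 0.4]
grasp_force: 40.0
tcp_pos: [531.2, -155.6, 198.1]
force: [0.1, -0.2, -0.6]
grasp_force: 40.0
tcp_pos: [531.2, -155.5, 190.1]
force: [0.8, 0.8, -0.6]
grasp_force: 40.0
```

```bash
for i in 1 2 3 4; do python3 -m inch '[[[0,0,0.15,0,0,0],[0,0,0.15,0,0,0],[0,0,0.1,0,0,0],[0,0,0,0,0,0]]]' | grep -E "tcp_pos|force"; done
```

```text
tcp_pos: [531.1, -155.5, 182.1]
force: [0.6, 0.1, -0.9]
grasp_force: 40.0
tcp_pos: [531.2, -155.5, 174.1]
force: [-0.1, -0.7, -1.6]
grasp_force: 40.0
tcp_pos: [531.2, -155.5, 166.1]
force: [0.3, -0.1, -0.5]
grasp_force: 40.0
tcp_pos: [531.2, -155.5, 158.1]
force: [-0.0, -0.9, -1.0]
grasp_force: 40.0
```

```bash
for i in 1 2 ; do python3 -m inch '[[[0,0,0.15,0,0,0],[0,0,0.15,0,0,0],[0,0,0.15,0,0,0],[0,0,0.07,0,0,0],[0,0,0,0,0,0],[0,0,0,0,0,0]]]' | grep -E "tcp_pos|force"; done
python3 - <<'E'
from h import *
from workcell import manip
f2=manip.grab_frame("side");f=manip.grab_frame("wrist");s=manip.read_state()
print(s["clock"],s["tcp_pos"],s["force"],s["tcp_rot"])
b=f2["img"][125:200,210:310,::-1]
cv2.imwrite("pics/s6.png",np.vstack([cv2.resize(b,(400,300),interpolation=2),cv2.resize(f["img"][90:240,160:360,::-1],(400,300))]))
E
```

```text
tcp_pos: [531.5, -155.6, 148.2]
force: [-0.4, 0.3, -0.3]
grasp_force: 40.0
tcp_pos: [531.5, -155.6, 137.7]
force: [-0.1, -0.5, -0.8]
grasp_force: 40.0
21.4 [ 531.54818891 -155.64514573  137.86555693] [ 0.36349838  0.73760804 -1.46500775] [ 3.14153304e+00 -3.18107667e-04 -2.99235474e-01]
```

View pics/s6.png

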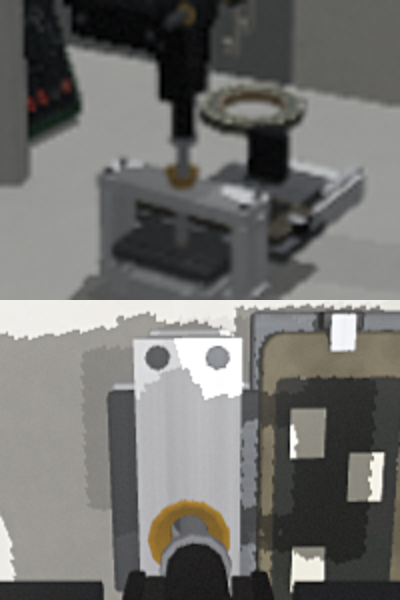

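The pin goes down through the bushing (180,175) and shows under the bridge entering the carriage at (180,230). The collar is clear of the rim, the tip is at about z = 15 mm, and there is no contact load.

```bash
python3 -c "
from workcell import manip
print(manip.job_done())"
```

```text
the job is handed in; nothing more can be done
None
```

The job is handed in after about 21 s of robot time: the carriage is against the end stop, and the gripper holds the pin through both bores with its tip about 15 mm above the desk (computed from the grip height, not seen directly) and its collar clear of the bushing.

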